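# Screw the loose bung home on a glaze pail

## Task

Two glaze pails stand on the bench: one is properly shut, the other's screw bung is only perched on top of its thread. Without lifting that bung out, back it off (counter-clockwise from above) until its lugs drop through the two notches to the bottom, then turn it clockwise fully home against its stop and let go. Leave the shut bung of the other pail alone.

Things in the scene. Friction and masses are not known exactly. Their poses are not given: they have to be found in the camera images.
- loose_bung_bar (a point): Perched bung, grey plastic, 120 g, loose: stem 48 across, two opposite lugs (68 over both, 22 wide, 5 thick), upright grip bar on top 50 long, 16 thick, 46 tall. Point: bar's centre, 23 below its top, 28 above the lugs' undersides. x runs along bar and lugs (half turn looks the same), z up. Starts 28 above mouth, bar 52 to 68 deg clockwise of mouth's x; 13 above once dropped in. Sizes in mm.
- mouth (a point): Centre of the flat top of the aluminium neck (90 mm across, 30 mm tall) on the pail with the perched bung, 180 mm above the bench. z up; x runs through the middles of the thread's two opposite notches (black seal shows in them). With the bar within 15 deg of x, either way round, the lugs drop 15 mm on to the seal. Home is a solid stop with the bar 66 deg clockwise of x, seen from above.
- pail_a: White pail with the perched bung, 196 mm across, lid 150 mm high, fixed to the bench; origin under its centre, axes as the mouth's. The thread in its neck is an inward ledge flush with the neck's top, 5 mm thick, 54 mm open in the middle, cut by the two notches. Under the ledge are 10 mm of height for the 5 mm lugs; there the bung turns freely from the notches clockwise to the stop.
- shut_bung_bar (a point): Bar centre of an identical bung, already home in an identical pail; leave it alone. It is loose in its neck and sits 15 mm lower than the perched one. Axes as for that bung.
Not all that is in view belongs to the job. Leave any green look-alike of the part that bears loose_bung_bar alone.

How it is judged:
On the way:
1. The lugs of the perched bung have dropped through the notches: its bar point is less than 18 mm above the mouth and within 23 degrees of the mouth's x axis (z of loose_bung_bar in the frame of mouth below 0.018 m and angle between the x axis of loose_bung_bar and the x axis of mouth, either way round below 0.4 rad and horizontal distance between loose_bung_bar and mouth below 0.012 m), for 0.1 s.
At the end, for the whole second after the job is handed in: The bung is let go, level within 10 degrees, within 12 mm of the neck's centre, its bar point under 18 mm above the mouth (lugs below the ledge) and turned clockwise 52 degrees or more from the notches (stop at 66); the shut bung is within 15 mm of where it was (z of loose_bung_bar in the frame of mouth below 0.018 m and horizontal distance between loose_bung_bar and mouth below 0.012 m and angle between loose_bung_bar's own z axis and vertical below 0.17 rad and angle between the x axis of loose_bung_bar and the x axis of mouth, either way round above 0.9 rad and distance of shut_bung_bar from where it was at the start of the episode below 0.015 m); the robot touches nothing.
It fails at once if The bung is lifted out of its neck: its bar point rises more than 48 mm above the mouth (20 mm above its start) (z of loose_bung_bar in the frame of mouth above 0.048 m).
It fails at once if The bung is driven on over the top of the thread: turned 86 degrees or more from the notches while still perched (bar point more than 22 mm above the mouth) (z of loose_bung_bar in the frame of mouth above 0.022 m and angle between the x axis of loose_bung_bar and the x axis of mouth, either way round above 1.5 rad).
It fails at once if The shut bung of the other pail is moved by more than 15 mm (distance of shut_bung_bar from where it was at the start of the episode above 0.015 m).
It also fails if it takes over 38 s, if anything falls off the work surface, if the arm or the gripper's body presses on something with over 40 N, if the wrist force passes 120 N, or if a joint passes its speed limit or range.

## Robot

A 6-joint arm with a two-finger parallel gripper is mounted at the origin on the work surface. World frame = base frame: x ahead of the robot, y to its left, z up, the work surface at z = 0. Lengths are in m, angles in rad, forces in N, time in s.
With the tool pointing down it reaches from about 0.35 to 0.975 m from the base axis. Payload 7.1 kg.
Tool frame: the origin (TCP) lies midway between the tips of the shut fingers; the grasp point (between the pads) lies 19 mm behind it; z points along the fingers, x is the direction in which the jaws open and shut, and the axes are right-handed (so a half turn about z gives the same grasp; the last joint's range is limited). The gripper opens to 88 mm and grips with 3 to 60 N. Pads are 20 mm wide; open, the fingers measure 115 mm over their backs; the gripper's body (75 mm by 178 mm) begins 61 mm behind the grasp point.
Start: joints at [-1.153, 0.423, 1.63, -0, 1.089, -0.019], TCP at [0.264, -0.566, 0.223] pointing down, gripper open.
Joint ranges: [-3, 3], [-0.9, 2.11], [0.09, 2.58], [-1.31, 4.45], [0.11, 2.69], [-2.54, 2.54]. Speed limits (rad/s): [2.39, 2.39, 3.01, 3.14, 3.14, 3.14].

## Interface

Orientations are given as a unit quaternion [w, x, y, z].
In Python, from station import move_pose, movel, movej, command_gripper, wait, inverse_kinematics, read_camera, camera_info, MotionError, job_done, get_time, get_joint_pos, get_qvel, get_effort, get_tcp_pos, get_ee_rot, get_ft_force, get_ft_torque, get_grip_width gives the robot as it stands. Calls block until the motion is done:
- move_pose(position, orientation): joint-space move of the TCP to a pose.
- movel(position, frame=None, v=0.15, until_force=None): straight line of the TCP; frame=None keeps the orientation; v is the mean speed in m/s. With until_force (N) it stops when the force on the tool has changed by that much, and returns True; else False.
- movej(angles): joint-space move.
- command_gripper(opening): opening from 0.0 (shut) to 1.0 (fully open); the grip force is fixed at half the most; returns when the fingers have stopped.
- wait(seconds).
- inverse_kinematics(position, orientation): joint angles nearest the present ones, or None.
- read_camera(name): name is "side" or "top" or "wrist"; returns the picture (384x512x3 uint8, red, green, blue); there is no depth.
- camera_info(name): a dict with "intrinsics" (3x3 intrinsics, pixels), "T" (4x4, takes a point from camera to world coordinates); the wrist camera has in their place "tool_from_camera" (4x4, takes a point from camera to tool coordinates, whose origin is the TCP and whose axes are the tool frame's). Camera axes: x right, y up, looking along -z (the intrinsics and any distortion apply to the point x, -y, -z); pixel columns grow to the right and rows downward; lengths in m; the calibration is good to about 2 mm. A picture is of the moment at which its call begins: read the wrist's pose just before it. camera_info takes no time and is no camera call.
A pose or a line that the arm cannot do raises MotionError and nothing moves.
- job_done(): hands the job in, once; it reports no verdict.
Readings, each from a call of its own:
- get_time(): time.
- get_joint_pos(): joint angles.
- get_qvel(): joint speeds.
- get_effort(): joint torques, N m.
- get_tcp_pos(): TCP position.
- get_ee_rot(): TCP orientation.
- get_ft_force(): force on the tool from outside, world axes, zero at the start.
- get_ft_torque(): the same for the moment, N m.
- get_grip_width(): opening from 0.0 (shut) to 1.0 (fully open).
Only numpy, scipy, OpenCV 4.12 (cv2) and the standard library are available. Lean on these libraries where they do the work, as an engineer would, in place of code of your own. Each camera call takes 0.05 s, during which the arm holds its last target. There are 200 camera calls.

## Working session

There is one attempt and no reset: what is moved stays moved. The work goes in short steps, each a Python script; the robot and the scene stay as the last script left them, time stands still between calls to the robot, and variables do not carry over. Pictures are saved under pics/ and viewed, about 8 in all and at most 12, crops included, and the job is handed in when it is done.

```bash
mkdir -p pics; ls
python3 - <<'E'
from station import *
import cv2,numpy as np
np.set_printoptions(precision=4,suppress=True)
ims=[read_camera(n) for n in("top","side")]
for n,i in zip(("top","side"),ims):
    cv2.imwrite(f"pics/{n}0.png",i[:,:,::-1]); c=camera_info(n); print(n,c)
cv2.imwrite("pics/both0.png",np.vstack([cv2.resize(i,(400,300)) for i in ims])[:,:,::-1])
print(camera_info("wrist"),get_time(),get_ee_rot())
E
```

```text
pics
top {'intrinsics': array([[472.217 ,   0.    , 260.5047],
       [  0.    , 472.217 , 185.7024],
       [  0.    ,   0.    ,   1.    ]]), 'T': array([[ 0.0184,  0.9862, -0.1647,  0.3264],
       [-0.9995,  0.0224,  0.022 , -0.0104],
       [ 0.0253,  0.1642,  0.9861,  1.0663],
       [ 0.    ,  0.    ,  0.    ,  1.    ]])}
side {'intrinsics': array([[401.9629,   0.    , 250.6205],
       [  0.    , 401.9629, 186.5757],
       [  0.    ,   0.    ,   1.    ]]), 'T': array([[ 0.993 ,  0.0809, -0.0865,  0.4367],
       [-0.1184,  0.644 , -0.7558, -0.6111],
       [-0.0054,  0.7607,  0.6491,  0.6702],
       [ 0.    ,  0.    ,  0.    ,  1.    ]])}
{'intrinsics': array([[267.2235,   0.    , 251.5345],
       [  0.    , 267.2235, 190.8116],
       [  0.    ,   0.    ,   1.    ]]), 'tool_from_camera': array([[ 1.    , -0.0012, -0.0003, -0.0003],
       [-0.0012, -0.9534, -0.3017, -0.0826],
       [ 0.0001,  0.3017, -0.9534, -0.1623],
       [ 0.    ,  0.    ,  0.    ,  1.    ]])} 0.1 [-0.0004  0.8435 -0.5371 -0.0006]
```

View pics/top0.png

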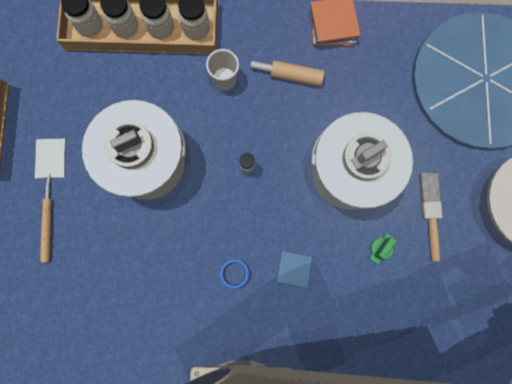

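View pics/side0.png

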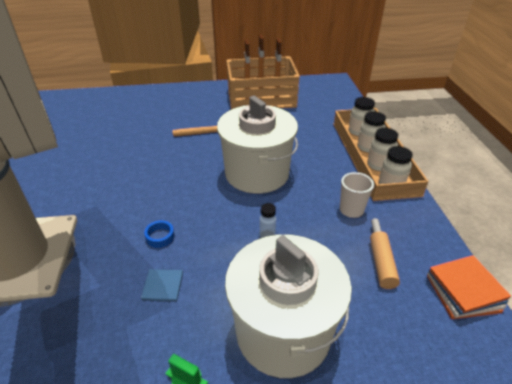

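The top view shows pail L with its neck at about (130,143) and pail R at about (368,155). The green decoy is at (383,249). I'll zoom in on both necks to see which bung is perched.

Run:
```python
import cv2,numpy as np
t=cv2.imread("pics/top0.png");s=cv2.imread("pics/side0.png")
c=lambda i,x,y,r:cv2.resize(i[y-r:y+r,x-r:x+r],(300,300),interpolation=cv2.INTER_CUBIC)
cv2.imwrite("pics/zoom.png",np.vstack([np.hstack([c(t,130,145,30),c(t,368,155,30)]),np.hstack([c(s,258,113,30),c(s,288,268,40)])]))
```

```text
(no output)
```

View pics/zoom.png

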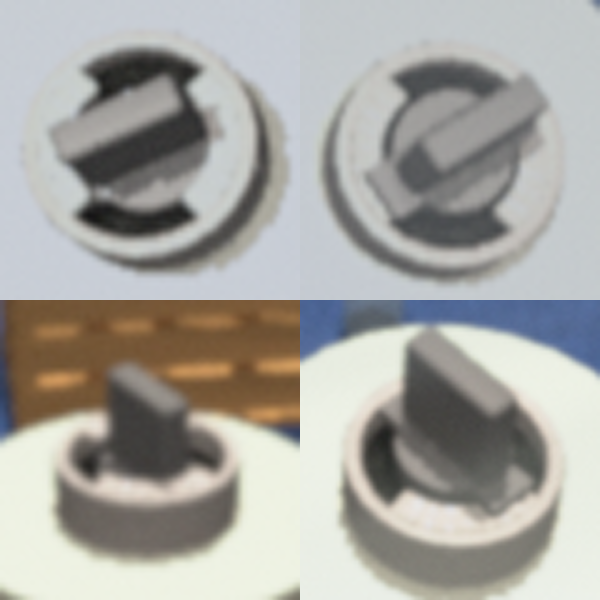

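Pail R is the perched one: its lugs show on top of the ledge. I'll check that with bar-top heights from the two fixed views, then bring the wrist camera over pail R.

```bash
cat > h.py <<'E'
from station import *
import cv2,numpy as np
from scipy.spatial.transform import Rotation as R
np.set_printoptions(precision=4,suppress=True)
def quat(psi): # tool down, jaw x at world yaw psi(deg)
    a=np.radians(psi)/2; return [0,np.cos(a),np.sin(a),0]
def rot(q): return R.from_quat(np.roll(q,-1)).as_matrix()
def ray(K,T,p):
    p=np.atleast_2d(p).astype(float); d=np.c_[(p[:,0]-K[0,2])/K[0,0],-(p[:,1]-K[1,2])/K[1,1],-np.ones(len(p))]
    return T[:3,3],d@T[:3,:3].T
def fixed(n,p): c=camera_info(n); return ray(c["intrinsics"],c["T"],p)
def plane(o,d,z): return o+d*((z-o[2])/d[:,2:])
def tri(rs):
    A=np.zeros((3,3));b=np.zeros(3)
    for o,d in rs:
        d=d[0]/np.linalg.norm(d); M=np.eye(3)-np.outer(d,d); A+=M;b+=M@o
    x=np.linalg.solve(A,b); return x,[np.linalg.norm(np.cross(x-o,d[0]/np.linalg.norm(d))) for o,d in rs]
def snap(name):
    T=np.eye(4); T[:3,3]=get_tcp_pos(); T[:3,:3]=rot(get_ee_rot())
    i=read_camera("wrist"); c=camera_info("wrist")
    cv2.imwrite(f"pics/{name}.png",i[:,:,::-1]); np.savez(f"pics/{name}.npz",K=c["intrinsics"],T=T@c["tool_from_camera"])
def wray(name,p): z=np.load(f"pics/{name}.npz"); return ray(z["K"],z["T"],p)
E
python3 - <<'E'
from h import *
r,er=tri([fixed("top",[375.6,149.6]),fixed("side",[290.7,247.2])])
l,el=tri([fixed("top",[123,137.4]),fixed("side",[257.6,100.6])])
print("R",r,er,"L",l,el)
p=np.array([r[0],r[1],0.34]); psi=-145
move_pose(p,quat(psi)); snap("w1"); print(get_joint_pos(),get_time())
a=np.radians(psi)
movel(p+0.07*np.array([np.cos(a),np.sin(a),0])); snap("w2"); print(get_time())
cv2.imwrite("pics/w12.png",np.vstack([cv2.imread(f"pics/{n}.png")[60:350,40:480] for n in("w1","w2")]))
E
```

```text
R [ 0.5372 -0.2384  0.23  ] [np.float64(0.0006431197020743666), np.float64(0.0006431197020743358)] L [0.552  0.2264 0.2135] [np.float64(0.0015583523150384405), np.float64(0.0015583523150384051)]
[-0.4389  0.2563  1.5928 -0.0002  1.2929  2.0922] 1.9833
2.65
```

View pics/w12.png

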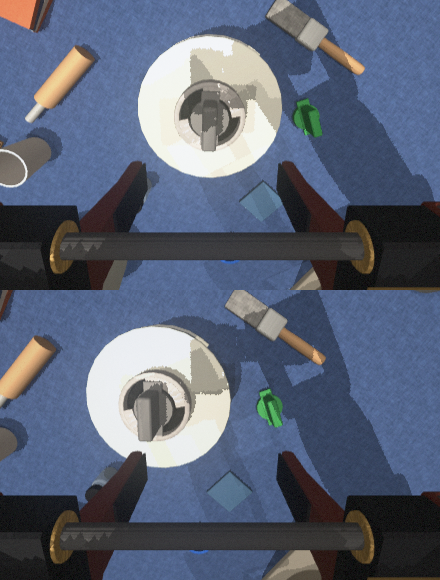

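The fixed views put the bar tops at 0.230 (R, perched) and 0.2135 (L, home), so pail R is confirmed. In the wrist views its neck is at about (250,175) in w1 and (195,175) in w2. I'll zoom in to find the bar corners, notches and ring.

Run:
```python
import cv2,numpy as np
c=lambda n,x,y,r:cv2.resize(cv2.imread(f"pics/{n}.png")[y-r:y+r,x-r:x+r],(400,400),interpolation=cv2.INTER_CUBIC)
z=[cv2.convertScaleAbs(c("w1",250,170,40),alpha=1.2),cv2.convertScaleAbs(c("w2",195,172,50),alpha=1.2)]
cv2.imwrite("pics/wz.png",np.hstack(z))
```

```text
(no output)
```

View pics/wz.png

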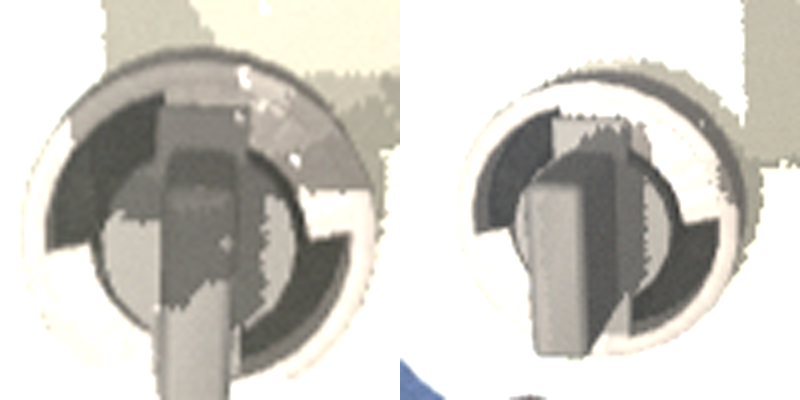

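Run:
```python
from h import *
w1=lambda p:np.array(p)/5+[210,130]
w2=lambda p:(np.array(p)-[400,0])/4+[145,122]
C1=w1([[163,93],[47,248],[350,237],[243,375]]);C2=w2([[557,108],[475,230],[720,222],[632,333]])
print("mouth tri",tri([wray("w1",C1.mean(0)),wray("w2",C2.mean(0)),fixed("top",[367.4,155.6])]))
for n,C in(("w1",C1),("w2",C2)):
    P=plane(*wray(n,C),0.18)[:,:2]; c=P.mean(0)
    n1,n2=(P[0]+P[1])/2,(P[2]+P[3])/2; d=n1-n2
    print(n,"c",c,"notch yaw",np.degrees(np.arctan2(d[1],d[0])),"r",np.linalg.norm(P-c,axis=1), [np.degrees(np.arctan2(*(q-c)[::-1])) for q in P])
print("top c",plane(*fixed("top",[367.4,155.6]),.18))
print("bar far top tri",tri([wray("w1",w1([202,183])),wray("w2",w2([556,183]))]))
B=plane(*wray("w2",w2([[528,183],[582,183],[588,355],[535,355]])),.231)[:,:2]
f,g=(B[0]+B[1])/2,(B[2]+B[3])/2; d=f-g
print("bar c",B.mean(0),"yaw",np.degrees(np.arctan2(d[1],d[0])),"len",np.linalg.norm(d),np.linalg.norm(B[0]-B[1]))
E1=plane(*wray("w1",w1([[160,185],[158,395],[236,185],[230,395]])),.231)[:,:2]
for a,b in((0,1),(2,3)): d=E1[a]-E1[b];print("w1 edge yaw",np.degrees(np.arctan2(d[1],d[0])),E1[a])
```

```text
mouth tri (array([ 0.5372, -0.2364,  0.1802]), [np.float64(0.0007808054694599647), np.float64(0.0002896449120765766), np.float64(0.001055957080308204)])
w1 c [ 0.5361 -0.2364] notch yaw -1.068876372801511 r [0.0378 0.0385 0.037  0.0373] [np.float64(-40.902100223110025), np.float64(37.898995290083306), np.float64(-143.527948024667), np.float64(141.695803825549)]
w2 c [ 0.5365 -0.236 ] notch yaw -1.2262622225293203 r [0.0377 0.0381 0.0385 0.037 ] [np.float64(-40.293065839675776), np.float64(37.39261055318492), np.float64(-143.51196003134297), np.float64(139.23142397121808)]
top c [[ 0.5382 -0.2359  0.18  ]]
bar far top tri (array([ 0.55  , -0.2568,  0.2284]), [np.float64(0.0005695351748247037), np.float64(0.0005695351748247336)])
bar c [ 0.5367 -0.2369] yaw -57.23528255533306 len 0.0479270425849544 0.01400075907131934
w1 edge yaw -56.08163618189361 [ 0.5575 -0.2524]
w1 edge yaw -56.16945010727746 [ 0.5447 -0.2614]
```

The mouth is at about (0.5367, -0.2362, 0.180), with the notch axis at yaw -1.5° and the bar at -56.7°, or 55° clockwise of the notches. Next: grip the bar, turn it counter-clockwise to the notches, and press down until contact.

Run:
```python
from h import *
c=np.array([0.5367,-0.2362])
st=lambda s:print(s,"t",get_time(),"tcp",get_tcp_pos(),"F",get_ft_force(),"M",get_ft_torque(),"w",get_grip_width()*88)
move_pose([*c,0.27],quat(-146.7))
print("hit",movel([*c,0.200],v=0.08,until_force=8)); st("down")
command_gripper(0.0); st("grip")
for s in(-128,-110,-91.5):
    move_pose([*c,0.200],quat(s)); st(s)
print("hit",movel([*c,0.183],v=0.03,until_force=10)); st("pressed")
t,s=[read_camera(n) for n in("top","side")]
k=lambda i,x,y,r:cv2.resize(i[y-r:y+r,x-r:x+r],(400,400),interpolation=cv2.INTER_CUBIC)
cv2.imwrite("pics/g1.png",np.hstack([k(t,368,155,40),k(s,288,262,50)])[:,:,::-1])
```

```text
hit False
down t 4.1583 tcp [ 0.5371 -0.2363  0.2004] F [-0.5026 -0.5369 -0.2403] M [ 0.1157 -0.0057  0.0067] w 87.94308430943741
grip t 5.2583 tcp [ 0.5368 -0.2362  0.2   ] F [-0.396   0.3814  0.1528] M [ 0.1178 -0.0866 -0.0284] w 15.5444157156987
-128 t 5.6667 tcp [ 0.5367 -0.2362  0.2   ] F [-0.0581 -0.0194  0.0436] M [ 0.1087 -0.0234 -0.0029] w 15.786890100933993
-110 t 6.0667 tcp [ 0.5367 -0.2362  0.2   ] F [ 1.3584  0.3395 -0.1076] M [ 0.088  -0.0329  0.0637] w 15.961813340695048
-91.5 t 6.475 tcp [ 0.5366 -0.2361  0.1998] F [-0.5505  0.2592 -0.7471] M [ 0.0498 -0.0104 -0.0322] w 16.27658197847164
hit True
pressed t 6.9833 tcp [ 0.5365 -0.2361  0.1849] F [-1.1015  0.6187  4.9611] M [ 0.0456  0.1101 -0.0774] w 15.781208342375818
```

View pics/g1.png

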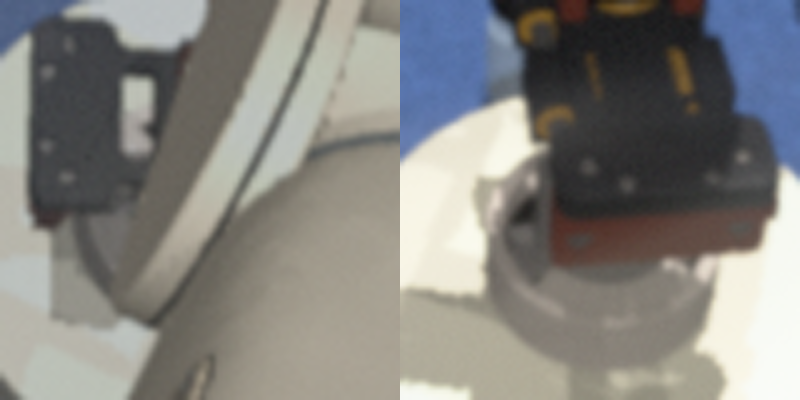

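The bung dropped exactly 15 mm before contact (TCP z 0.200 to 0.185). The side view shows the fingers low over the neck. Now I'll ease the pressure and turn clockwise home.

Run:
```python
from h import *
c=np.array([0.5367,-0.2362])
st=lambda s:print(s,"t",get_time(),"tcp",get_tcp_pos(),"F",get_ft_force(),"M",get_ft_torque(),"w",get_grip_width()*88)
wait(0.2); movel([*c,0.1862],v=0.03); st("ease")
for s in(-110,-130,-148,-153,-155,-156,-157,-158,-159,-160):
    m0=get_ft_torque()[2]
    move_pose([*c,0.1862],quat(s)); st(s)
    if s<-149 and abs(get_ft_torque()[2])>0.8: print("stop felt");break
```

```text
ease t 7.5333 tcp [ 0.5365 -0.2361  0.1858] F [-0.0746 -0.5615 -0.8992] M [ 0.0417 -0.0004 -0.016 ] w 16.07910142239944
-110 t 7.9417 tcp [ 0.5365 -0.2361  0.1859] F [-0.232   0.4773 -1.3409] M [ 0.0509  0.0256 -0.0267] w 15.873294002541261
-130 t 8.3667 tcp [ 0.5366 -0.2362  0.1861] F [-0.3393 -0.3796  0.0453] M [ 0.1044 -0.0162  0.0019] w 15.5929530260816
-148 t 8.7667 tcp [ 0.5367 -0.2362  0.1862] F [ 0.316   0.1059 -1.6691] M [ 0.1786 -0.0006 -0.017 ] w 16.104647504348225
-153 t 9.0167 tcp [ 0.5367 -0.2362  0.1862] F [-0.2577 -0.1408 -1.4663] M [ 0.1027 -0.0045  0.0383] w 15.863882851587357
-155 t 9.2667 tcp [ 0.5368 -0.2362  0.1863] F [ 0.5242  0.6203 -0.4066] M [ 0.2004 -0.1046 -0.0021] w 15.835726201925876
-156 t 9.5167 tcp [ 0.5372 -0.2362  0.1863] F [ 3.0348  0.5602 -3.1513] M [ 0.206  -0.6512  0.1064] w 16.1109339381534
-157 t 9.7667 tcp [ 0.5377 -0.2362  0.1864] F [ 4.6427  1.0228 -3.9316] M [ 0.303  -1.0244  0.1603] w 15.829170739463313
-158 t 10.0167 tcp [ 0.5381 -0.2362  0.1864] F [ 6.2012  0.2033 -5.3754] M [ 0.4098 -1.3009  0.2755] w 15.763204120831693
-159 t 10.2667 tcp [ 0.5381 -0.2362  0.1864] F [ 6.4333  0.9449 -5.4641] M [ 0.4622 -1.3332  0.6692] w 16.115045471973946
-160 t 10.5167 tcp [ 0.538  -0.2361  0.1864] F [ 5.7674  0.8622 -3.1598] M [ 0.4313 -1.2812  0.7647] w 16.058514905337198
```

The stop was felt from about -156°, and the moment kept rising to -160°. I'll release, retreat and check.

Run:
```python
from h import *
c=np.array([0.5367,-0.2362])
command_gripper(1.0); movel([*c,0.34],v=0.12); snap("e1")
a=np.radians(-160); movel(np.r_[c,0.34]+.07*np.array([np.cos(a),np.sin(a),0])); snap("e2")
move_pose([0.40,-0.45,0.36],quat(-150)); wait(.2)
t,s=[read_camera(n) for n in("top","side")]
print(get_time(),get_ft_force(),get_grip_width())
z=np.load("pics/e2.npz"); T=np.linalg.inv(z["T"]); p=T@np.array([*c,.18,1]); K=z["K"]
u,v=int(K[0,2]-K[0,0]*p[0]/p[2]),int(K[1,2]+K[1,1]*p[1]/p[2]); print("e2 origin",u-40,v-40)
k=lambda i,x,y,r:cv2.resize(i[y-r:y+r,x-r:x+r],(300,300),interpolation=cv2.INTER_CUBIC)
e=cv2.imread("pics/e2.png")[:,:,::-1]; t0=cv2.imread("pics/top0.png")[:,:,::-1]
cv2.imwrite("pics/fin.png",np.vstack([np.hstack([k(t,368,155,30),k(s,288,262,40)]),np.hstack([k(e,u,v,40),k(t,130,145,30)])])[:,:,::-1])
print("shut bung diff",np.abs(t[120:170,105:155].astype(int)-t0[120:170,105:155]).mean())
```

```text
14.9667 [ 0.1168 -0.3299 -0.4534] 0.9980975233681256
e2 origin 154 136
shut bung diff 1.2884
```

View pics/fin.png

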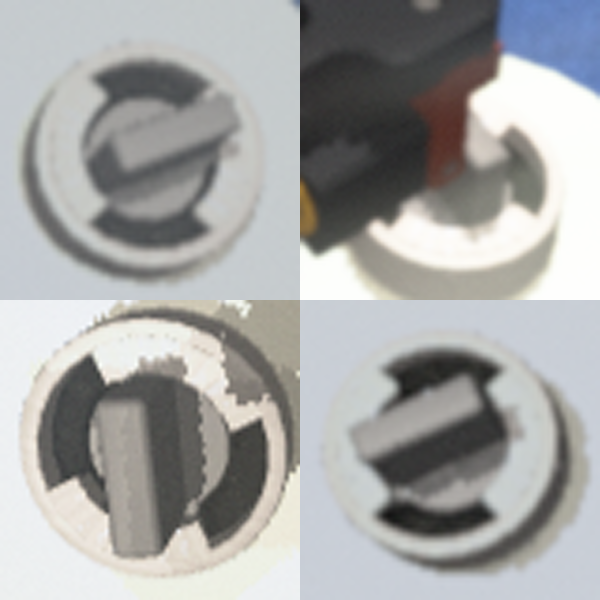

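The lugs are now hidden under the ledge in both pails, and pail L looks unchanged. One numeric check of the bar's height and angle, then I'll hand in.

Run:
```python
from h import *
a=np.array([[225,92],[240,125],[125,172],[112,142]])/5+[338,125]
b=(np.array([[105,403],[145,400],[158,553],[115,556]])-[0,300])/3.75+[154,136]
x,e=tri([fixed("top",a.mean(0)),wray("e2",b.mean(0))]);print("bar top",x,e,x-[.5367,-.2362,.18])
B=plane(*wray("e2",b),.216)[:,:2];d=(B[0]+B[1]-B[2]-B[3]);print("e2 yaw",np.degrees(np.arctan2(d[1],d[0])))
A=plane(*fixed("top",a),.216)[:,:2];d=(A[0]+A[1]-A[2]-A[3]);print("top yaw",np.degrees(np.arctan2(d[1],d[0])))
ok=abs(x[2]-.216)<.006
print(ok)
if ok: job_done()
```

```text
bar top [ 0.537  -0.2376  0.2161] [np.float64(0.0005265911802625519), np.float64(0.0005265911802625871)] [ 0.0003 -0.0014  0.0361]
e2 yaw -69.86736255333119
top yaw -65.5505812753195
True
the job is handed in; nothing more can be done
```

The job is done and handed in at about 15 s of the 38 s allowed. I gripped the perched bung on the right-hand pail and turned it about 55° counter-clockwise to the notches. It then dropped 15 mm on to the seal. I turned it clockwise until the arm felt the stop, let go and moved clear.

**Last checks:**
- **Height:** the bar top is 36 mm above the mouth, so the bar point is about 13 mm above it. That puts the lugs below the ledge.
- **Centring:** the bar is about 1.4 mm from the neck's centre.
- **Angle:** the two views disagree by about 4°, giving 64° and 68° clockwise of the notches. Both are well past the required 52° and lie either side of the 66° stop.
- **Level:** I didn't measure tilt, but the bung looks level in the pictures.
- **Shut bung:** it looks unchanged in the top view, before and after.
- **Robot:** the gripper is open and reads almost no contact force. In the last side view the gripper hides part of the bung, but it is in front of it and not touching.

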